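Turn a culture dish over in a clamshell flip nest

ROBOT

A 6-joint arm with a two-finger parallel gripper is mounted at the origin on a cart in front of the work surface, level with it; the furniture and walls round the work are solid. World frame = base frame: x ahead of the robot, y to its left, z up, the work surface at z = 0. Lengths are in m, angles in rad, forces in N, time in s.
With the tool pointing down it reaches from about 0.325 to 0.775 m from the base axis. Payload 5.5 kg.
Tool frame: the origin (TCP) lies between the finger pads; the fingertips stand 8 mm ahead of it and the grasp point (between the pads) lies 11 mm behind it (tcp_to_tips is the distance from the TCP to the fingertips, in m); z points along the fingers, y is the direction in which the jaws open and shut (so a half turn about z gives the same grasp; the last joint's range is limited). The gripper opens to 88 mm and grips with 3 to 60 N. Pads are 20 mm wide; open, the fingers measure 115 mm over their backs; the gripper's body (75 mm by 178 mm) begins 61 mm behind the grasp point.
Start: joints at [-1.217, 0.091, 1.231, -0, 1.82, -0.057], TCP at [0.24, -0.55, 0.231] pointing down, gripper open.
Joint ranges: [-2.87, 2.87], [-0.86, 2.18], [0.17, 2.46], [-1.51, 4.65], [0.06, 2.69], [-2.65, 2.65]. Speed limits (rad/s): [2.57, 2.57, 3.01, 3.14, 3.14, 3.14].

INTERFACE

Orientations are given as a unit quaternion [w, x, y, z].
In Python, from bench import * gives the robot as it stands. Calls block until the motion is done:
- move_to(position, orientation): joint-space move of the TCP to a pose.
- move_l(position, speed=0.15, orientation=None): straight line of the TCP; orientation=None keeps the orientation; speed is the mean speed in m/s.
- movej(angles): joint-space move.
- gripper_open() and close(): open the fingers fully, or close them until they stop; the grip force is fixed at half the most.
- hold(seconds).
- inverse_kinematics(position, orientation): joint angles nearest the present ones, or None.
- state(): the state.
- get_image(name): name is "side" or "top"; returns a dict with "frame" (384x512x3 uint8, blue, green, red), "depth" (384x512 float32, m along the optical axis (not along the pixel's ray), 0 where there is no reading), "camera_matrix" (3x3 intrinsics, pixels), "k1" (the pictures are not rectified: a ray, as slopes to the right and down, at radius r is drawn at 1 + k1 r^2 times it, then the intrinsics apply), "view" (4x4, takes a point from world to camera coordinates). Camera axes: x right, y up, looking along -z (the intrinsics and any distortion apply to the point x, -y, -z); pixel columns grow to the right and rows downward; lengths in m; the calibration is good to about 2 mm. A picture is of the moment at which its call begins.
A pose or a line that the arm cannot do raises IKError and nothing moves.
- job_done(): hands the job in, once; it reports no verdict.
The state is a dict: "time": time; "joint_pos": joint angles; "dq": joint speeds; "joint_torque": joint torques, N m; "ee_pos": TCP position; "ee_rot": TCP orientation; "ft_force": force on the tool from outside, world axes, zero at the start; "moment": the same for the moment, N m; "finger_gap": finger opening in m.
Only numpy, scipy, OpenCV 4.12 (cv2) and the standard library are available. Lean on these libraries where they do the work, as an engineer would, in place of code of your own. Each camera call takes 0.05 s, during which the arm holds its last target. There are 200 camera calls.

TASK

Turn the culture dish upside down with the turnover fixture: close the empty cover leaf right down over the dish, then swing the safety catch clear of the nest leaf, then carry the closed pair over to the other side, and finally fold the nest leaf back flat to where it was, so that the dish is left lying upside down in the cover leaf, which lies flat. Close things home by feel without crushing the dish, and leave the other things on the bench alone.

Things in the scene. Friction and masses are not known exactly. Their poses are not given: they have to be found in the camera images.
- fixture: Turnover fixture (flip nest), fixed to the bench: grey base plate 144 x 290 x 12 mm with two plain aluminium leaves on one horizontal hinge pin. Origin: on the bench under the middle of the hinge pin. Its x axis runs along the hinge pin (roughly away from the robot), y points to the nest leaf's side (robot's left), z up.
- hinge (a point): Middle of the hinge pin, 46 mm above the bench; the axis is the fixture's x. Both leaves turn about it.
- nest (a joint): Angle of the nest leaf, which holds the dish at the start: 0 = flat on the +y side, growing as its free edge swings up and over; pi = lying over the -y side (stop at pi + 0.05). Stiff hinge (0.35 N m of friction): stays where it is left. Leaf 110 x 122 x 6 mm, with a low broken rim (6.5 mm high, inside radius 47.5 mm) round the dish.
- nest_handle (a point): Middle of the nest leaf's bow handle: a round steel bar 10 mm thick, parallel to the hinge pin, 50 mm between its two arms, 174 mm from the hinge axis and level with it when the leaf lies flat, 30 mm nearer the robot than the hinge middle (fixture x = -30 mm). 36 mm of open space between bar and leaf edge. The bar can be pinched from above and turns in the grip.
- cover (a joint): Angle of the cover leaf, empty and partly raised at the start: 0 = flat on the -y side (end stop), growing as its free edge swings up and over; pi = closed on the dish in the flat nest leaf. Only the dish stops it there: pressing on squeezes the dish. When the nest leaf carries the pair over, the dish pushes the cover along (cover = pi - nest). Stiff and sized like the nest leaf.
- cover_handle (a point): Middle of the cover leaf's bow handle: same bar as the nest's, 174 mm from the hinge axis on the -y side (when flat), but on the far half: fixture x = +30 mm, so that closed, the two handles lie side by side at the same height.
- cover_pocket (a point): Centre of the cover leaf's pocket floor, 82 mm from the hinge axis.
- catch (a joint): Angle of the safety catch, a flat steel bar (72 x 13 x 8 mm) that swings level about an upright post on the robot's side of the fixture (fixture x = -70, y = +120 mm). Near 0 it lies over the nest leaf's dark tab and holds that leaf down; it grows (to at most 1.6) as the bar's free end swings towards the robot; from about 0.9 it is well clear. Light friction, stays where it is left.
- dish: Clear round culture dish with its lid on, 91 mm across, 16 mm high, about 40 g. Origin: centre of its underside as it stands at the start (so centre of its top once inverted); z axis up at the start, down when inverted. It must not be squeezed with more than about 60 N.
- spare_dish: Bystander: another culture dish like it, lying on the bench behind the fixture.
- marker: Bystander: black marker pen, 140 mm, on the bench to the right.
- catch_peg (a point): On the catch's upright finger peg, 12 mm thick and 37 mm tall, 50 mm from the catch's post (in -y of it when the catch is at 0). This point is on the peg's axis, 15 mm below its top (the top is 87.5 mm above the bench). The closed leaves are at most 60 mm above the bench beside it. It can be pinched from above or pushed.
Things that resemble listed ones, but are neither listed nor needed, are in the scene too. Leave any green or yellow look-alike of the dish alone.

How it is judged:
On the way, in this order (a step that is already met when the one before it is completed fails the run):
1. the cover leaf is closed down on the dish while the nest leaf is flat and still held by the catch (value of joint cover above 3.09159 rad and value of joint nest below 0.06 rad and value of joint catch below 0.4 rad and angle between dish's own z axis and vertical below 0.15 rad), for 0.2 s.
2. the catch is swung clear with the cover still closed (value of joint catch above 0.8 rad and value of joint cover above 3.04159 rad and value of joint nest below 0.1 rad), for 0.2 s.
3. the closed pair is carried over: nest leaf on top, cover leaf flat, dish upside down between (value of joint nest above 3.09159 rad and value of joint cover below 0.05 rad and angle between dish's own z axis and vertical above 2.99159 rad and distance between dish and cover_pocket below 0.024 m), for 0.2 s.
At the end, for the whole second after the job is handed in: The nest leaf is folded back flat (within 0.05 rad), the cover leaf lies flat (within 0.05 rad), and the dish lies at rest upside down (within 0.08 rad) inside the cover leaf's pocket (value of joint each of nest, cover below 0.05 rad and angle between dish's own z axis and vertical above 3.06159 rad and distance between dish and cover_pocket below 0.024 m and linear speed of dish below 0.02 m/s); the robot touches nothing.
It fails at once if the dish is crushed: squeezed between the leaves with more than 60 N (120 N added over both faces) (contact force between dish and anything else above 120 N).
It fails at once if a bystander is pushed more than 30 mm (distance of any of spare_dish, marker from where it was at the start of the episode above 0.03 m).
It also fails if it takes over 72 s, if anything falls off the work surface, if the arm or the gripper's body presses on something with over 40 N, if the wrist force passes 120 N, or if a joint passes its speed limit or range.

## Working session

There is one attempt and no reset: what is moved stays moved. The work goes in short steps, each a Python script; the robot and the scene stay as the last script left them, time stands still between calls to the robot, and variables do not carry over. Pictures are saved under pics/ and viewed, about 8 in all and at most 12, crops included, and the job is handed in when it is done.

```bash
mkdir -p pics; ls; python3 - <<'E'
from bench import *
import cv2,numpy as np
for n in("top","side"):
    g=get_image(n); cv2.imwrite(f"pics/{n}0.png",g["frame"]); np.savez(f"{n}0.npz",**g)
    print(n,g["camera_matrix"],g["k1"],g["view"])
print(state())
E
```

```text
pics
top [[451.33688247   0.         248.8581073 ]
 [  0.         451.33688247 190.75912947]
 [  0.           0.           1.        ]] 0.03108827818686665 [[-0.02738209 -0.99961995  0.0031892  -0.15842668]
 [ 0.99605872 -0.02701501  0.08448209 -0.54566981]
 [-0.08436383  0.00548992  0.99641989 -1.53932518]
 [ 0.          0.          0.          1.        ]]
side [[437.18830227   0.         259.4234807 ]
 [  0.         437.18830227 194.52781206]
 [  0.           0.           1.        ]] -0.08143734933004305 [[ 0.96959182 -0.24408678  0.01770173 -0.58328231]
 [ 0.14023652  0.61342919  0.77719904 -0.03488202]
 [-0.20056277 -0.7510834   0.6290058  -1.34673053]
 [ 0.          0.          0.          1.        ]]
{'time': 0.1, 'joint_pos': array([-1.21667423e+00,  9.17700220e-02,  1.23175268e+00,  2.43983397e-05,
        1.81980463e+00, -5.67104050e-02]), 'dq': array([ 0.00069402, -0.00091777, -0.00353835,  0.00103985, -0.00062065,
       -0.00160971]), 'joint_torque': array([ 2.88468611e-03, -4.47857380e+01, -4.07571423e+01,  6.99830172e-02,
        2.83732067e-02, -9.25919608e-05]), 'ee_pos': array([ 0.23953617, -0.54983649,  0.22963528]), 'ee_rot': array([-8.59516343e-04,  9.78975185e-01,  2.03977534e-01, -1.16808172e-04]), 'ft_force': array([-0.06118874, -0.53433065, -0.70318993]), 'moment': array([-0.00074577, -0.01830099, -0.03277263]), 'finger_gap': 0.08758560343730322}
```

View pics/top0.png

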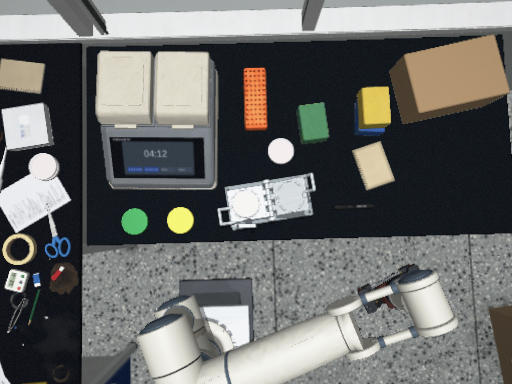

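View pics/side0.png

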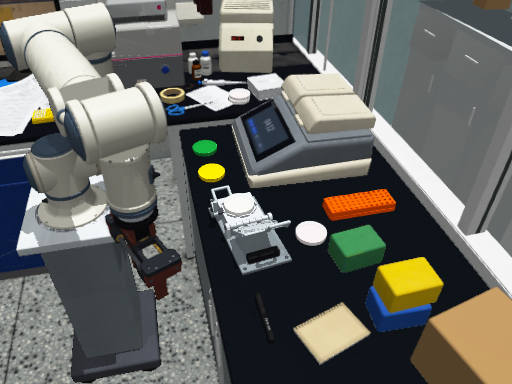

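Top view: the fixture is around (266,200), with the dish at (244,204) on the left leaf and the cover leaf on the right. The marker is at (353,206) and the spare dish at (281,151). In the side view the raised cover is near (265,230). Next I'll zoom in on both.

```bash
python3 - <<'E'
import cv2,numpy as np
a=cv2.imread("pics/top0.png")[165:240,210:325]; b=cv2.imread("pics/side0.png")[175:280,195:305]
a=cv2.resize(a,None,fx=5.2,fy=5.2,interpolation=cv2.INTER_CUBIC);b=cv2.resize(b,None,fx=5,fy=5,interpolation=cv2.INTER_CUBIC)
cv2.imwrite("pics/c1.png",a);cv2.imwrite("pics/c2.png",b);print(a.shape,b.shape)
E
```

```text
(390, 598, 3) (525, 550, 3)
```

View pics/c1.png

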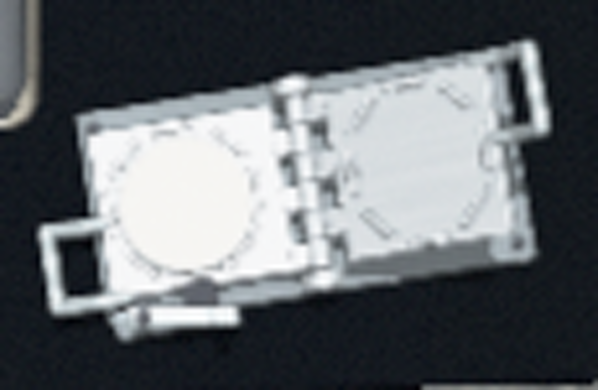

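View pics/c2.png

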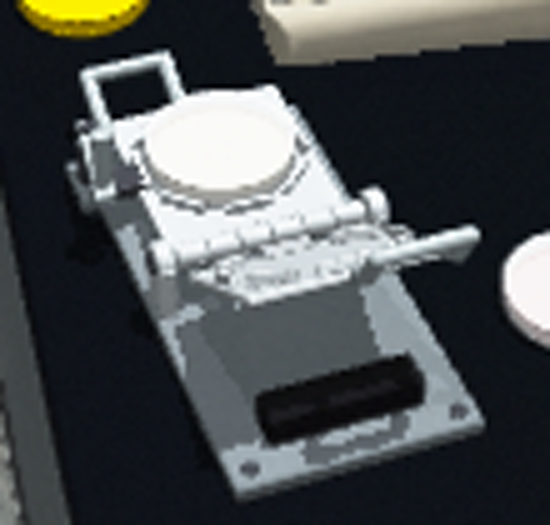

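Top crop: the hinge pin runs (293,83)–(323,275), the nest bar (45,232)–(60,308) and the cover bar (532,45)–(545,135). The dish centre is at (183,200), the catch post at (125,325), and its peg is somewhere near (145–235,315). In the side crop the cover is raised about 60° or less, and the black block on the base is its rest. Now I'll convert these to world positions.

```bash
cat > h.py <<'E'
import cv2,numpy as np
def ray(g,u,v):
    K=g["camera_matrix"];k=float(g["k1"])
    d=np.array([(u-K[0,2])/K[0,0],(v-K[1,2])/K[1,1]]);s=d.copy()
    for _ in range(20): s=d/(1+k*(s@s))
    V=g["view"];R=V[:3,:3];c=-R.T@V[:3,3]
    return c,R.T@np.array([s[0],-s[1],-1])
def onz(g,u,v,z):
    c,d=ray(g,u,v);return c+d*(z-c[2])/d[2]
def dep(g,u,v):
    c,d=ray(g,u,v);return c+d*g["depth"][int(round(v)),int(round(u))]
def proj(g,p):
    V=g["view"];q=V[:3,:3]@np.asarray(p)+V[:3,3];s=np.array([q[0],-q[1]])/-q[2]
    s=s*(1+float(g["k1"])*(s@s));K=g["camera_matrix"];return np.array([K[0,0]*s[0]+K[0,2],K[1,1]*s[1]+K[1,2]])
E
python3 - <<'E'
from h import *
np.set_printoptions(precision=4,suppress=True)
t=np.load("top0.npz");s=np.load("side0.npz")
def tc(x,y): return 210+(x+.5)/5.2-.5,165+(y+.5)/5.2-.5
def sc(x,y): return 195+(x+.5)/5-.5,175+(y+.5)/5-.5
P={}
for n,x,y,z in [("pinF",293,83,.046),("pinN",323,275,.046),("nb1",45,232,.046),("nb2",60,308,.046),("dish",183,200,.054),("cb1",532,45,.1),("cb2",545,135,.1),("baseFL",80,117,.012),("baseNR",533,258,.012),("post",125,322,.06),("catchend",238,316,.05),("coverNR",505,232,.1),("coverlow",350,245,.05)]:
    u,v=tc(x,y);P[n]=onz(t,u,v,z);print(n,P[n],dep(t,u,v))
for n,x,y,z in [("pinF",373,205,.046),("pinN",162,255,.046),("nb1",168,58,.046),("nb2",88,75,.046),("cb1",470,240,.1),("cb2",380,255,.1),("dish",222,142,.054),("pegtop",85,127,.0875),("pegtop?",80,168,.0875),("baseFR",483,425,.012),("baseNR",238,493,.012)]:
    u,v=sc(x,y);print("side",n,onz(s,u,v,z),dep(s,u,v))
m=(P["pinF"]+P["pinN"])/2;a=P["pinF"]-P["pinN"];print("mid",m,np.linalg.norm(a),np.degrees(np.arctan2(a[1],a[0])))
a=(P["baseFL"]-P["baseNR"]);print("base mid",(P["baseFL"]+P["baseNR"])/2,np.linalg.norm(a), np.degrees(np.arctan2(a[1],a[0])-np.arctan2(290,144)))
# depth points over fixture, in fixture frame; save
E
```

```text
pinF [ 0.5726 -0.2325  0.046 ] [ 0.5707 -0.2317  0.064 ]
pinN [ 0.4461 -0.2482  0.046 ] [ 0.4458 -0.2475  0.0589]
nb1 [ 0.4791 -0.0674  0.046 ] [ 0.479  -0.0676  0.049 ]
nb2 [ 0.4293 -0.0761  0.046 ] [ 0.4293 -0.0764  0.0516]
dish [ 0.4972 -0.1581  0.054 ] [ 0.4971 -0.1582  0.0551]
cb1 [ 0.587  -0.3825  0.1   ] [ 0.58   -0.3739  0.1586]
cb2 [ 0.5295 -0.3885  0.1   ] [ 0.537  -0.4024  0.0077]
baseFL [ 0.5572 -0.0904  0.012 ] [ 0.5572 -0.0904  0.0123]
baseNR [ 0.4545 -0.3905  0.012 ] [ 0.455  -0.3929 -0.0048]
post [ 0.419  -0.1186  0.06  ] [ 0.4191 -0.1183  0.0488]
catchend [ 0.4209 -0.1919  0.05  ] [ 0.4209 -0.1918  0.051 ]
coverNR [ 0.4688 -0.3608  0.1   ] [ 0.4682 -0.3589  0.115 ]
coverlow [ 0.4651 -0.2662  0.05  ] [ 0.4651 -0.2663  0.0478]
side pinF [ 0.5716 -0.231   0.046 ] [ 0.5679 -0.2433  0.0574]
side pinN [ 0.4454 -0.2451  0.046 ] [ 0.4436 -0.2559  0.0562]
side nb1 [ 0.4828 -0.0695  0.046 ] [ 0.4822 -0.0735  0.0492]
side nb2 [ 0.4315 -0.0753  0.046 ] [ 0.4313 -0.077   0.0473]
side cb1 [ 0.597  -0.3276  0.1   ] [ 0.5783 -0.3785  0.1496]
side cb2 [ 0.5474 -0.328   0.1   ] [ 0.5315 -0.3798  0.1505]
side dish [ 0.4968 -0.1658  0.054 ] [ 0.4967 -0.1661  0.0542]
side pegtop [ 0.4156 -0.1744  0.0875] [ 0.4209 -0.1302  0.0507]
side pegtop? [ 0.4071 -0.2091  0.0875] [ 0.4151 -0.1402  0.028 ]
side baseFR [ 0.594  -0.3795  0.012 ] [ 0.596  -0.3743  0.006 ]
side baseNR [ 0.4555 -0.3958  0.012 ] [ 0.4562 -0.3928  0.0084]
mid [ 0.5094 -0.2403  0.046 ] 0.12748636366596527 7.082572529682279
base mid [ 0.5058 -0.2404  0.012 ] 0.31722132598547903 7.515897890267089
```

```bash
cat >> h.py <<'E'
from bench import *
np.set_printoptions(precision=4,suppress=True)
TH=np.radians(7.3);O=np.array([.508,-.2403,0]);c,s=np.cos(TH),np.sin(TH)
Rf=np.array([[c,-s,0],[s,c,0],[0,0,1]])
Q=[0,np.cos(TH/2),np.sin(TH/2),0]
def W(x,y,z): return O+Rf@np.array([x,y,z])
def L(): return Rf.T@(np.array(state()["ee_pos"])-O)
def bar(x,a,dz=-.011,r=.174): # a: angle from +y side, up and over; TCP target gripping bar
    return W(x,r*np.cos(a),.046+r*np.sin(a)+dz)
def rep(m):
    q=state();print(m,"t%.1f"%q["time"],"L",L(),"F",np.array(q["ft_force"]),"gap %.4f"%q["finger_gap"],flush=True)
def arc(x,a0,a1,n,dz=-.011,sp=.15,fz=None):
    for a in np.linspace(a0,a1,n+1)[1:]:
        move_l(bar(x,a,dz),speed=sp)
        if fz and state()["ft_force"][2]>fz: break
    return a
E
python3 - <<'E'
from h import *
sd=np.load("side0.npz")
for p in [W(-.075,.0702,.0875),W(-.075,.0702,.05),W(-.07,.12,.05),W(.03,-.174*np.cos(.63),.046+.174*np.sin(.63))]:
    uv=proj(sd,p);print("side px",uv,"crop",(uv-[195,175])*5)
a=np.pi-.63
move_to(bar(.03,a,.08),Q);rep("above")
move_l(bar(.03,a),speed=.15);rep("down")
close();rep("closed")
l=L();a=np.arccos(np.clip(l[1]/.174,-1,1));print("cover angle",np.pi-a, "z expects",.035+.174*np.sin(a))
g=get_image("side");cv2.imwrite("pics/s1.png",cv2.resize(g["frame"][110:290,190:330],None,fx=4,fy=3.3))
E
```

```text
side px [215.1007 200.8115] crop [100.5036 129.0574]
side px [215.7011 210.7562] crop [103.5055 178.7811]
side px [212.4143 200.063 ] crop [ 87.0715 125.3151]
side px [279.5421 223.6571] crop [422.7105 243.2855]
above t1.4 L [ 0.0292 -0.1414  0.2286] F [ 0.1856  0.5025 -0.4252] gap 0.0881
down t2.2 L [ 0.03   -0.1412  0.1389] F [-0.2284  0.6258  0.1281] gap 0.0882
closed t3.4 L [ 0.03   -0.1409  0.1376] F [ 0.437  -2.0058 -0.548 ] gap 0.0093
cover angle 0.6274553890911907 z expects 0.13715309226942807
```

View pics/s1.png

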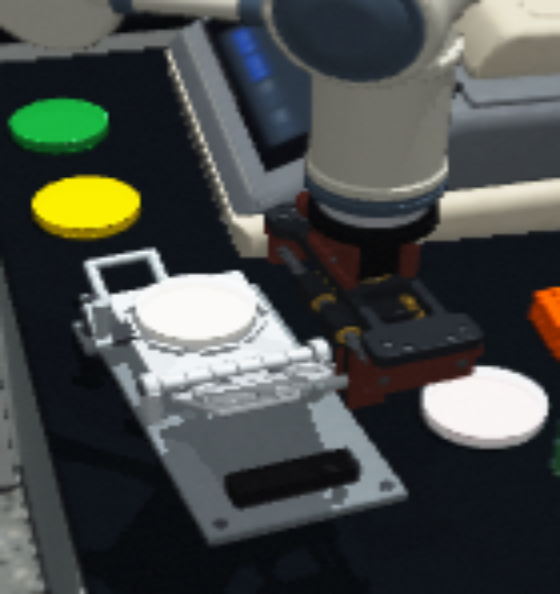

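The cover bar is held between the pads, with a gap of 9.3 mm against the 10 mm bar. Next I swing it up and over to 115°.

```bash
python3 - <<'E'
from h import *
a0=np.pi-.627
for k in range(4):
    a1=a0+(np.radians(65)-(np.pi-.627))/4; arc(.03,a0,a1,3); a0=a1; rep("a=%.2f"%a1)
hold(.2);rep("pre-open")
gripper_open();rep("open")
move_l(bar(.03,a0,.06),speed=.2);close();rep("clear")
E
```

```text
a=2.17 t4.3 L [ 0.0299 -0.099   0.1795] F [-1.5856 -3.6938  7.5912] gap 0.0089
a=1.82 t5.2 L [ 0.0303 -0.0442  0.2045] F [-1.3017 -1.9705 11.8715] gap 0.0093
a=1.48 t6.0 L [0.0307 0.0168 0.2085] F [-0.8664  2.1653  9.8741] gap 0.0089
a=1.13 t6.8 L [0.0307 0.0747 0.1915] F [4.3406 3.3565 1.9287] gap 0.0089
pre-open t7.0 L [0.0307 0.0739 0.1919] F [3.3064 3.3636 3.0174] gap 0.0094
open t8.3 L [0.03   0.0735 0.1927] F [ 0.7288 -0.8351  0.4124] gap 0.0876
clear t10.2 L [0.03   0.0735 0.2637] F [ 0.3807 -0.295  -1.3354] gap 0.0003
```

```bash
python3 - <<'E'
from h import *
arc(.03,1.13,1.08,1,.016);rep("touch")
a=1.08
for a1 in (.8,.5,.25,.12):
    arc(.03,a,a1,4 if a1>.2 else 2,.013,sp=.1,fz=25);a=a1;rep("a=%.2f"%a)
hold(.2);rep("base");f0=state()["ft_force"][2]
while a>-.04:
    a-=.008;move_l(bar(.03,a,.013),speed=.03);hold(.1);f=state()["ft_force"][2];print("%.3f %.1f z%.4f"%(a,f,L()[2]))
    if f>11:break
hold(.3);rep("end")
g=get_image("top");
move_l(bar(.03,max(a,0),.06));rep("up")
E
```

```text
touch t10.6 L [0.03   0.0824 0.2154] F [0.2021 0.1265 0.6482] gap 0.0005
a=0.80 t11.8 L [0.0305 0.1226 0.1846] F [-0.5822  4.2741  4.5618] gap 0.0006
a=0.50 t12.9 L [0.0296 0.1529 0.1417] F [-0.0008 -0.3104  0.4486] gap 0.0008
a=0.25 t13.9 L [0.0296 0.1688 0.1014] F [0.5715 0.9481 0.7548] gap 0.0004
a=0.12 t14.5 L [0.0295 0.1729 0.079 ] F [0.4873 0.0788 0.808 ] gap 0.0004
base t14.7 L [0.0301 0.1727 0.0801] F [ 0.0864 -0.8689 -0.0315] gap 0.0006
0.112 -0.1 z0.0784
0.104 0.7 z0.0771
0.096 1.1 z0.0756
0.088 -0.1 z0.0742
0.080 0.7 z0.0728
0.072 0.1 z0.0714
0.064 0.4 z0.0700
0.056 0.3 z0.0686
0.048 -0.2 z0.0672
0.040 0.1 z0.0659
0.032 0.1 z0.0645
0.024 0.5 z0.0631
0.016 -0.0 z0.0617
0.008 0.0 z0.0603
-0.000 3.6 z0.0593
-0.008 9.0 z0.0590
-0.016 14.4 z0.0587
end t20.9 L [0.0302 0.174  0.0587] F [-6.8949  0.4464 15.0878] gap 0.0007
up t21.4 L [0.03   0.174  0.1053] F [ 0.5733 -0.8674 -0.1252] gap 0.0002
```

```bash
python3 - <<'E'
from h import *
g=get_image("side");cv2.imwrite("pics/s2.png",cv2.resize(g["frame"][110:290,190:330],None,fx=4,fy=3.3,interpolation=cv2.INTER_CUBIC))
E
```

```text
(no output)
```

View pics/s2.png

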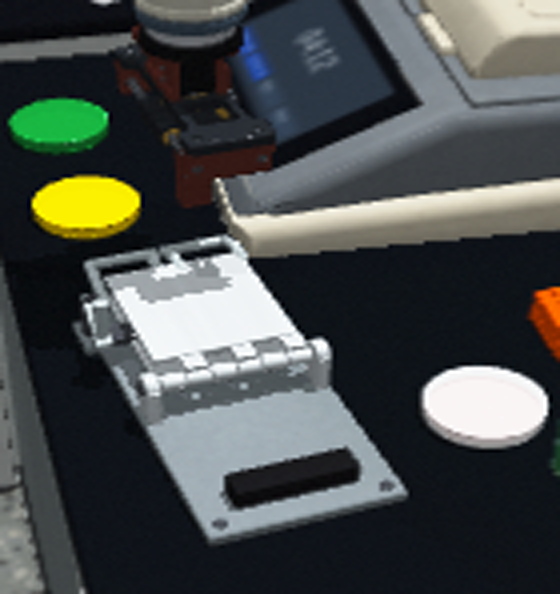

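The cover is closed flat, with both handles side by side around (165,255) in this crop. The catch peg is near (95,300), which matches the predicted position. Next I push the peg clear.

```bash
python3 - <<'E'
from h import *
def pk(t,off): return W(-.07-.05*np.sin(t)+off*np.cos(t),.12-.05*np.cos(t)-off*np.sin(t),.076)
p=pk(0,.030)
move_l(p+[0,0,.04],speed=.25);move_l(p,speed=.15);rep("beside")
for t in np.linspace(0,1.3,9):
    move_l(pk(t,.018),speed=.12);q=state();print("%.2f"%t,np.array(q["ft_force"]))
hold(.2);rep("swept")
e=np.array(state()["ee_pos"]);move_l(pk(1.3,.03),speed=.15);move_l(pk(1.3,.03)+[0,0,.08],speed=.2)
# above nest handle, open, offset outwards
gripper_open()
move_l(W(-.03,.174+.028,.12),speed=.25);rep("pre")
g=get_image("side");cv2.imwrite("pics/s3.png",cv2.resize(g["frame"][110:290,190:330],None,fx=4,fy=3.3,interpolation=cv2.INTER_CUBIC))
E
```

```text
beside t22.6 L [-0.0399  0.0711  0.0754] F [-0.1919 -0.0143  0.8216] gap 0.0006
0.00 [0.2348 0.1408 0.268 ]
0.16 [ 0.0888 -0.0719  0.4553]
0.33 [-0.2467 -0.0667  0.1009]
0.49 [-0.7179 -0.5008  0.1696]
0.65 [ 0.7461 -0.7683  0.816 ]
0.81 [-0.0549 -0.2832 -0.2431]
0.98 [-0.2574 -0.259   0.0008]
1.14 [ 0.5325 -0.2517  0.1787]
1.30 [0.073  0.0584 0.5791]
swept t25.0 L [-0.1132  0.0891  0.076 ] F [-0.0309 -0.5047 -1.1911] gap 0.0001
pre t27.9 L [-0.0302  0.2015  0.1202] F [-0.5449  0.5251  0.1119] gap 0.0879
```

View pics/s3.png

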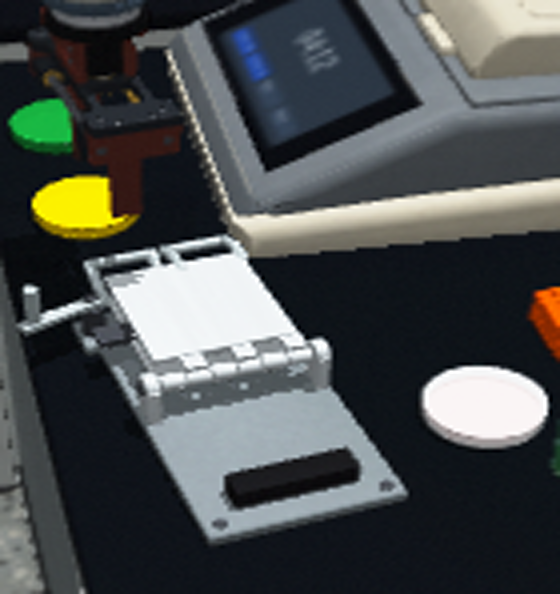

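The catch is swung well clear towards the robot, with its peg at (32,300). The pair is still closed. Next I pinch the nest bar, keeping the inner finger in the window and the tips above the yellow disc.

```bash
python3 - <<'E'
from h import *
t=np.load("top0.npz");print("yellow",dep(t,180,220),dep(t,187,220))
move_l(W(-.03,.174+.028,.041),speed=.12);rep("down")
close();rep("closed off-centre")
for y in (.021,.014,.007,0):
    move_l(W(-.03,.174+y,.041),speed=.05);rep("y+%.3f"%y)
hold(.2);rep("grip")
E
```

```text
yellow [0.4469 0.0677 0.0136] [0.4463 0.0436 0.0129]
down t28.8 L [-0.0296  0.2017  0.0418] F [0.1562 0.3764 0.4922] gap 0.0879
closed off-centre t29.8 L [-0.0293  0.1856  0.0431] F [  9.1833 -60.0771  -5.8291] gap 0.0316
y+0.021 t30.1 L [-0.0293  0.1784  0.0433] F [  7.1034 -60.4933  -6.153 ] gap 0.0172
y+0.014 t30.4 L [-0.0294  0.1742  0.0434] F [  5.5262 -48.3769  -3.8483] gap 0.0093
y+0.007 t30.7 L [-0.0295  0.174   0.0427] F [  2.2973 -23.6978   0.1787] gap 0.0092
y+0.000 t31.0 L [-0.0296  0.1737  0.0416] F [-0.6012 -0.6027  3.1766] gap 0.0093
grip t31.2 L [-0.0296  0.1737  0.0415] F [ 0.8679 -1.5663  3.4165] gap 0.0092
```

```bash
python3 - <<'E'
from h import *
a=0
for a1 in (.5,1.0,1.57,2.1,2.6,3.0):
    arc(-.03,a,a1,3,-.005,sp=.13);a=a1;rep("a=%.2f"%a)
hold(.2);rep("base")
while a<np.pi+.04:
    a+=.012;move_l(bar(-.03,a,-.005),speed=.04);hold(.1);f=state()["ft_force"][2];print("%.3f %.1f z%.4f"%(a,f,L()[2]))
    if f>15:break
hold(.4);rep("end")
g=get_image("side");cv2.imwrite("pics/s4.png",cv2.resize(g["frame"][110:290,190:330],None,fx=4,fy=3.3,interpolation=cv2.INTER_CUBIC))
E
```

```text
a=0.50 t32.3 L [-0.0298  0.1538  0.1241] F [2.5673 5.276  3.5304] gap 0.0090
a=1.00 t33.4 L [-0.0295  0.0963  0.1901] F [-2.6834 11.2353 16.233 ] gap 0.0090
a=1.57 t34.6 L [-0.0295 -0.0008  0.2168] F [ 2.2004 -0.5565 10.1313] gap 0.0093
a=2.10 t35.8 L [-0.0296 -0.089   0.1901] F [ 5.5683 -1.9246  2.5489] gap 0.0093
a=2.60 t36.9 L [-0.0301 -0.1505  0.1278] F [ 5.5795 -2.2185 -0.1624] gap 0.0093
a=3.00 t37.9 L [-0.0305 -0.1729  0.0623] F [ 5.9192 -2.1768 -2.2147] gap 0.0093
base t38.1 L [-0.0305 -0.1728  0.063 ] F [ 3.7465 -2.6099 -2.1451] gap 0.0093
3.012 -2.5 z0.0627
3.024 -1.1 z0.0614
3.036 2.3 z0.0595
3.048 1.9 z0.0572
3.060 2.0 z0.0550
3.072 1.7 z0.0528
3.084 1.9 z0.0506
3.096 1.3 z0.0484
3.108 1.3 z0.0463
3.120 1.6 z0.0442
3.132 1.3 z0.0421
3.144 2.5 z0.0401
3.156 8.6 z0.0396
3.168 15.6 z0.0394
end t43.4 L [-0.03   -0.1743  0.0394] F [-7.7756 -0.4117 14.8516] gap 0.0093
```

View pics/s4.png

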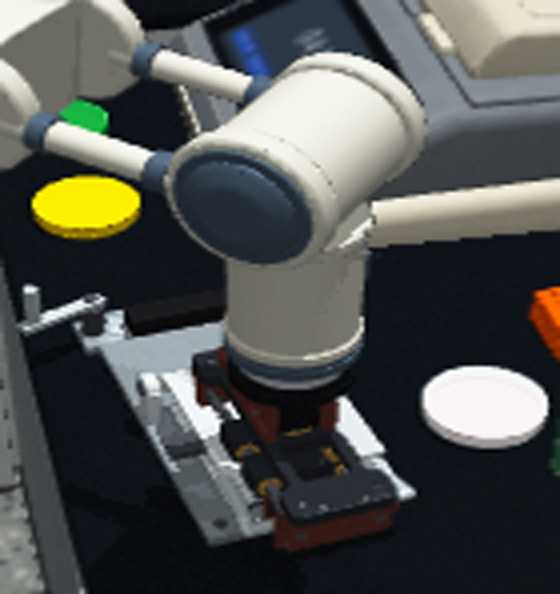

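The nest leaf is now pressed home on top on the cover side: contact came at about π and I stopped at 15 N. Now I fold it back, stay gripped until 0.5 rad, release, and push it down.

```bash
python3 - <<'E'
from h import *
a=3.14
arc(-.03,a,2.95,2,-.005,sp=.06);a=2.95;rep("lift")
for a1 in (2.5,2.0,1.5,1.0,.5):
    arc(-.03,a,a1,3,-.005,sp=.13);a=a1;rep("a=%.2f"%a)
hold(.2);gripper_open();rep("open")
move_l(bar(-.03,.5,.06),speed=.2);close()
a=.45
arc(-.03,.5,a,1,.016);rep("touch")
arc(-.03,a,.06,5,.013,sp=.1,fz=20);a=.06
while a>-.05:
    a-=.015;move_l(bar(-.03,a,.013),speed=.05);f=state()["ft_force"][2];print("%.3f %.1f z%.4f"%(a,f,L()[2]))
    if f>13:break
hold(.2);rep("pressed")
move_l(bar(-.03,0,.10),speed=.2);move_l(W(-.15,.174,.2),speed=.25);rep("away")
for n in("top","side"):
    g=get_image(n);np.savez(n+"9.npz",**g)
    k=g["frame"][165:240,210:325] if n=="top" else g["frame"][175:280,195:305]
    cv2.imwrite(f"pics/e_{n}.png",cv2.resize(k,(500,int(500*k.shape[0]/k.shape[1])),interpolation=cv2.INTER_CUBIC))
a=cv2.imread("pics/e_top.png");b=cv2.imread("pics/e_side.png");b=cv2.resize(b,(290,277));cv2.imwrite("pics/e.png",np.hstack([a[:277],cv2.copyMakeBorder(b,0,max(0,a[:277].shape[0]-277),0,0,0)]))if a.shape[0]>=277 else print(a.shape)
E
```

```text
lift t44.4 L [-0.0302 -0.1711  0.0737] F [-2.236  -4.5803  0.5297] gap 0.0093
a=2.50 t45.4 L [-0.0301 -0.1401  0.146 ] F [-2.9099 -6.227   4.4376] gap 0.0091
a=2.00 t46.5 L [-0.0299 -0.0729  0.2018] F [-5.2512 -4.9408 13.0199] gap 0.0092
a=1.50 t47.7 L [-0.0294  0.0139  0.2157] F [-3.1197  2.3444 10.3547] gap 0.0092
a=1.00 t48.8 L [-0.0296  0.0943  0.1867] F [ 4.0263  1.4556 -0.6522] gap 0.0095
a=0.50 t49.9 L [-0.0297  0.1528  0.1228] F [ 7.2075 -1.7457 -3.9575] gap 0.0092
open t51.4 L [-0.03    0.1527  0.1244] F [ 0.5807 -0.2706 -0.4353] gap 0.0877
touch t53.7 L [-0.0301  0.1566  0.1378] F [-0.2895 -0.1669  0.7281] gap 0.0007
0.045 -0.0 z0.0670
0.030 -1.0 z0.0641
0.015 -0.7 z0.0614
0.000 2.3 z0.0592
-0.015 14.4 z0.0587
pressed t56.6 L [-0.0296  0.1739  0.0587] F [-5.407   1.7007 13.8605] gap 0.0001
away t57.9 L [-0.1498  0.174   0.1985] F [ 0.5575 -0.0033 -0.404 ] gap 0.0007
```

View pics/e.png

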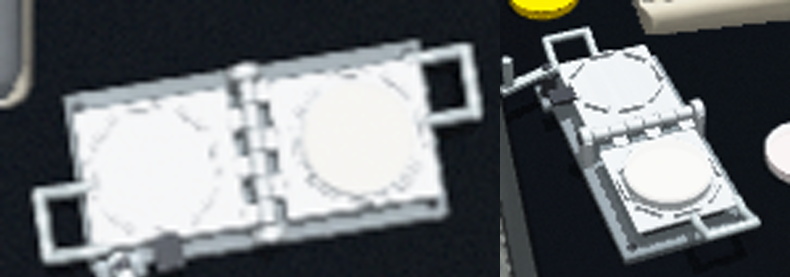

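Both leaves are flat and the dish lies in the cover's pocket, at (360,135) in the top crop. I'll check heights and position, then hand in.

```bash
python3 - <<'E'
from h import *
t=np.load("top9.npz");k=115/500
for n,x,y in [("dish",360,135),("dish-l",320,138),("dish-r",398,132),("nest floor",150,168),("nest bar",42,225),("cover bar",472,83)]:
    p=dep(t,210+x*k,165+y*k);print(n,Rf.T@(p-O))
z=[(Rf.T@(dep(t,210+360*k+i,165+135*k+j)-O))[2] for i,j in((-8,0),(8,0),(0,-8),(0,8))];print("dish top z",np.array(z))
p=onz(t,210+360*k,165+135*k,.054);print("dish centre fixture",Rf.T@(p-O),"expect 0,-.082")
d=[]
rep("before");job_done()
E
```

```text
dish [-0.0019 -0.0816  0.0548]
dish-l [ 0.0004 -0.0502  0.0569]
dish-r [-0.0044 -0.1107  0.0587]
nest floor [-0.0012  0.0841  0.0374]
nest bar [-0.0331  0.1737  0.0558]
cover bar [ 0.0291 -0.1844 -0.0026]
dish top z [0.0505 0.0548 0.0515 0.0575]
dish centre fixture [-0.0019 -0.0816  0.054 ] expect 0,-.082
before t58.0 L [-0.1496  0.1742  0.1983] F [-0.1136 -0.107  -0.3849] gap 0.0007
the job is handed in; nothing more can be done
```

I turned the dish over as asked and handed the job in at about 58 s of the 72 s allowed; no verdict was reported.

**What I did**
1. Swung the cover up and over, then pressed it home on the dish. Contact came at the expected height, and I stopped at about 15 N.
2. Pushed the catch clear to about 1.3 rad. The picture shows it well clear with the cover still closed.
3. Carried the closed pair over by the nest handle. Contact came at about π, again pressed to about 15 N.
4. Folded the nest leaf back in the grip, released it, and pressed it down to its stop at about 14 N.

**Last checks**
- **Dish position:** it lies in the cover pocket about 2 mm from the pocket's centre, against the 24 mm allowed.
- **Dish height:** its face is at about 0.055 m (0.054 m expected).
- **Nest leaf:** its floor is at 0.037 m, so it lies flat (0.038 m expected).
- **Arm:** clear of everything.

**Less certain**
- **Depth noise:** readings scattered by 3–4 mm across the dish, and those on the thin bars were unreliable: the cover-bar reading missed the bar and landed on the bench. The cover lying flat therefore rests on the picture and the contact heights.
- **Off-centre grip:** the grip on the nest handle briefly put 60 N on the wrist (limit 120 N). That load ran along the leaf, not onto the dish.
- **Dropped leaves:** after I let go of the handles, both leaves ran ahead of the fingers on the final push down and dropped the last part by themselves. For the cover, that was onto the dish.

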